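# Open the dial lock by feel and hold it over the hasp

### The arm

A 7-joint arm with a two-finger parallel gripper is mounted at the origin on the work surface; the furniture and walls round the work are solid. World frame = base frame: x ahead of the robot, y to its left, z up, the work surface at z = 0. Lengths are in m, angles in rad, forces in N, time in s.
With the tool pointing down it reaches from about 0.4 to 0.85 m from the base axis. Payload 6.9 kg.
Tool frame: the origin (TCP) lies between the finger pads, 19 mm behind the fingertips; this is the grasp point; z points along the fingers, y is the line along which they close (so a half turn about z gives the same grasp; the last joint's range is limited). The gripper opens to 85 mm and grips with 20 to 120 N. Pads are 22 mm wide; open, the fingers measure 114 mm over their backs; the gripper's body (76 mm by 85 mm) begins 54 mm behind the grasp point. The pads swing forward as they close: fully open they stand 13 mm farther back than shut.
Start: joints at [1.22, 0.507, -0.238, 1.5, 0.126, 1.149, -0.155], TCP at [0.275, -0.561, 0.25] pointing down, gripper open.
Joint ranges: [-3.08, 3.08], [-0.24, 2.05], [-1.43, 1.35], [0, 2.5], [-1.52, 4.66], [0.17, 1.96], [-2.89, 2.89]. Speed limits (rad/s): [2.39, 2.39, 3.14, 3.14, 3.14, 3.14, 3.14].

### API

Orientations are given as a rotation vector (axis times angle).
In Python, from plant import env gives the robot as it stands. The module is installed in compiled form; this text tells all that it offers.
- The arm moves only by the tool move_arm, never from a script. Its arguments are lists of equal length, an entry for each row: "offset": the shift along the tool's x, y, z in m, a list of three; "rotation": the turn, a rotation vector about the tool's x, y, z in rad, a list of three; "grip": the finger opening in m, from 0 to 0.0854. In form: {"offset": [[dx, dy, dz], ...], "rotation": [[rx, ry, rz], ...], "grip": [grip, ...]}. A call has 1 to 12 rows; each row is the pose to reach, as a shift and turn from the pose commanded when the call began, along the tool's axes at that moment; what a row does not reach only later rows make up. A row lasts 1/10 s, in which the tool goes at most 50 mm and 8.59 degrees, less where a joint would pass 70% of its speed; a pose out of reach is approached as far as the arm can. A call with a gripper value outside its range is refused whole. The fingers move at their own pace and stop on an object; "force" is the grip in N (left out, the last holds). Time passes only in rows, so rows that repeat a pose let the fingers close. It gives the time, the measured TCP pose, the force, the opening and the grip force at its end, in the units of the state.
- env.get_state(): the state, without advancing time (a new reading comes with each control period).
- env.snapshot(name): name is "scene" or "top" or "wrist"; returns a dict with "image" (400x640x3 uint8, blue, green, red), "fx", "fy", "cx", "cy" (pixels), "position" and "attitude" of the camera in the world. Camera axes: x right, y up, looking along -z (the intrinsics and any distortion apply to the point x, -y, -z); pixel columns grow to the right and rows downward; lengths in m; the calibration is good to about 2 mm. A picture is of the moment at which its call begins. There is no depth.
- env.sign_off(): hands the job in; it is judged then, once.
The state is a dict: "time_s": time; "joint_positions": joint angles; "qvel": joint speeds; "tau": joint torques, N m; "tool_pos": TCP position; "ee_rot": TCP orientation; "wrist_force": force on the tool from outside, world axes, zero at the start; "ft_torque": the same for the moment, N m; "finger_gap": opening from 0.0 (shut) to 1.0 (fully open); "grasp_force": force on a finger pad.
Only numpy, scipy, OpenCV 4.12 (cv2) and the standard library are available. Lean on these libraries where they do the work, as an engineer would, in place of code of your own. Each camera call takes 0.05 s, during which the arm holds its last target. There are 200 camera calls.

### The job

The dial lock for the laser shutter sits closed in its cradle and nobody remembers its number: turn its dial clockwise until it clicks into its notch and will turn no further (the shackle springs up a little), then take the shackle by its bow, pull it all the way open, lift the lock out and hold it hanging open straight above the staple of the shutter box's hasp, about 5 cm clear of it. Finish while holding it there, still, by its open shackle, and leave the screwdriver, timer and multimeter where they lie.

Things in the scene. Friction and masses are not known exactly. Their poses are not given: they have to be found in the camera images.
- lock: heavy dark steel combination lock, loose, 0.75 to 0.95 kg in all; case 120 x 50 x 40 mm upright in the cradle. Origin: centre of the case's underside; x along the 120 mm from dial end to shackle end, z up. Dial axis at x = -40 mm, shackle at x = +25 mm. Centre of mass under the shackle, so it hangs level from it. Lifts straight up out of the cradle
- dial (a joint): angle of the black knob on top of the lock, rad; grows clockwise seen from above; 0: grip bar along the lock's x. Starts within 0.3 of 0 (stops at -0.6 and 4.0), turns lightly (0.03 N m). 0.8 to 2.6 rad clockwise from the start, unseen and different every time, is one notch: there the shackle pops up about 7 mm and the dial blocks hard, so the torque rises and the bar no longer follows
- dial_grip (a point): point on the dial's axis where the TCP may go to grip its bar, 28 mm above the top of the case. The bar is 34 mm long, 11 mm thick and 26 mm high (6 to 32 mm above the case) on a disc 40 mm across and 6 mm high. The point's x axis lies along the bar; z up
- shackle (a joint): how far the shackle is drawn up out of the case, m: 0 closed, about 0.007 once the notch is found, 0.024 fully open (end stop). While locked it cannot be drawn, and pulling it only lifts the whole lock. Once unlocked a spring draws it back toward 0.007 (about 5 N at full opening); the weight of the lock hanging from it keeps it fully open
- shackle_bow (a point): middle of the shackle's bow: the centre of a round steel bar 9 mm thick, level and along the point's y axis (the lock's y axis), 44 mm above the case when closed. The U of the shackle is 43 mm wide over its legs; it is pinched from above with the fingers closing along the lock's x axis. z up
- cradle: aluminium nest bolted to the table, with inner floor 5 mm above the table and a rim 20 mm high, 136 x 66 mm outside, 2 mm clearance round the lock. Origin: centre of its underside on the table; x along its length, like the lock's. A 26 mm wide bolted flange at either end
- shutter_box: white box 80 x 90 x 40 mm fixed to the table, with a steel hasp strap and a staple on top. Origin: centre of its underside; z up
- staple_top (a point): top of the small steel staple in the middle of the shutter box, 63 mm above the table
- screwdriver: screwdriver 160 mm long with a red handle, loose, a bystander. Origin: centre of its underside
- timer: white timer 70 x 50 x 19 mm, loose, a bystander. Origin: centre of its underside
- meter: red multimeter 140 x 70 x 43 mm, loose, a bystander. Origin: centre of its underside
Not all that is in view belongs to the job. What is shaped like the shutter_box but blue is not meant.

How it is judged:
On the way, in this order (a step that is already met when the one before it is completed fails the run):
1. the dial has found its notch and the shackle has sprung up, the lock still in its cradle (value of joint shackle above 0.004 m and value of joint dial above 0.45 rad and distance of lock from where it was at the start of the episode below 0.012 m), for 0.1 s.
2. the shackle is pulled fully open (value of joint shackle above 0.019 m), for 0.1 s.
At the end, for the whole second after the job is handed in: the lock hangs in the gripper by its shackle, drawn at least 19 mm open, its bow within 40 mm horizontally of the staple, the case's underside 15 to 120 mm above the staple's top, tilted less than 0.35 rad, touching neither box nor cradle, slower than 0.05 m/s (value of joint shackle above 0.019 m and horizontal distance between shackle_bow and staple_top below 0.04 m and z of lock in the frame of staple_top between 0.015 and 0.12 m and angle between lock's own z axis and vertical below 0.35 rad and contact force between the fingers and lock above 3 N and contact force between lock and shutter_box below 0.1 N and contact force between lock and cradle below 0.1 N and linear speed of lock below 0.05 m/s); the arm keeps its last pose, push and grip.
It fails at once if the screwdriver is pushed away (distance of screwdriver from where it was at the start of the episode above 0.03 m).
It fails at once if the timer is pushed away (distance of timer from where it was at the start of the episode above 0.03 m).
It fails at once if the multimeter is pushed away (distance of meter from where it was at the start of the episode above 0.03 m).
It also fails if it takes over 64 s, if anything falls off the work surface, if the arm or the gripper's body presses on something with over 40 N, if the wrist force passes 120 N, or if a joint passes its speed limit or range.

## Working session

There is one attempt and no reset: what is moved stays moved. The work goes in short steps, Python scripts to look and compute and a tool call to move; the robot and the scene stay as the last step left them, time stands still between calls to the robot, and variables do not carry over. Pictures are saved under pics/ and viewed, at most 10 in all, crops included, and the job is handed in when it is done.

Besides the shell and the picture viewer there is one more tool, called after "Call:" by a JSON object that holds its "fn" and its "kwargs", one argument or row to a line. move_arm: Moves the arm, as the interface text tells. Its arguments: {"type":"object","properties":{"offset":{"type":"array"},"rotation":{"type":"array"},"grip":{"type":"array"},"force":{"type":"number"}},"required":["offset","rotation","grip"]}

```bash
mkdir -p pics; cat > h.py <<'E'
import numpy as np, cv2
from scipy.spatial.transform import Rotation as R
from plant import env
def att(s):
    a=np.array(s["attitude"],float)
    if a.shape==(3,3): return a
    return R.from_rotvec(a).as_matrix() if a.size==3 else R.from_quat(a).as_matrix()
def ray(s,u,v):
    d=np.array([(u-s["cx"])/s["fx"],-(v-s["cy"])/s["fy"],-1.0])
    return np.array(s["position"]),att(s)@d
def onz(s,u,v,z):
    p,d=ray(s,u,v); return p+d*(z-p[2])/d[2]
def proj(s,P):
    c=att(s).T@(np.array(P)-np.array(s["position"])); return s["cx"]-s["fx"]*c[0]/c[2], s["cy"]+s["fy"]*c[1]/c[2]
E
python3 - <<'E'
from h import *
print(env.get_state())
for n in("scene","top"):
    s=env.snapshot(n); cv2.imwrite(f"pics/{n}0.png",s["image"]); print({k:v for k,v in s.items() if k!="image"})
E
```

```text
{'time_s': 0.0, 'joint_positions': array([ 1.22052069,  0.50831   , -0.23750731,  1.50115741,  0.12572196,
        1.14890047, -0.154792  ]), 'qvel': array([ 0.00127681,  0.00140301,  0.00035379,  0.00139807,  0.00017385,
       -0.00042498,  0.00149795]), 'tau': array([ 8.74435244e-06, -6.20594144e+01, -2.18637988e+00, -2.49646765e+01,
        1.26462409e-02,  1.19956935e-02,  7.04064348e-06]), 'tool_pos': array([ 0.27480303, -0.56080925,  0.24913785]), 'ee_rot': array([-3.05868408e+00, -7.09394451e-01,  7.35595122e-04]), 'wrist_force': array([ 0.36621135,  0.32859457, -0.13033555]), 'ft_torque': array([-0.05245272, -0.01336733,  0.01561935]), 'grasp_force': 0.0, 'finger_gap': 1.0003582401043143}
{'fx': 438.68652545596717, 'fy': 438.68652545596717, 'cx': 325.9744251541901, 'cy': 207.55065484773937, 'position': array([-0.38300563,  0.66036699,  0.78768263]), 'attitude': array([ 0.52344306, -1.12375886, -2.03497714])}
{'fx': 367.266836256977, 'fy': 367.266836256977, 'cx': 324.2466711005251, 'cy': 199.99608466650966, 'position': array([ 0.40939413, -0.08121275,  1.15951523]), 'attitude': array([ 0.061084  , -0.04971114, -1.56107235])}
```

View pics/top0.png

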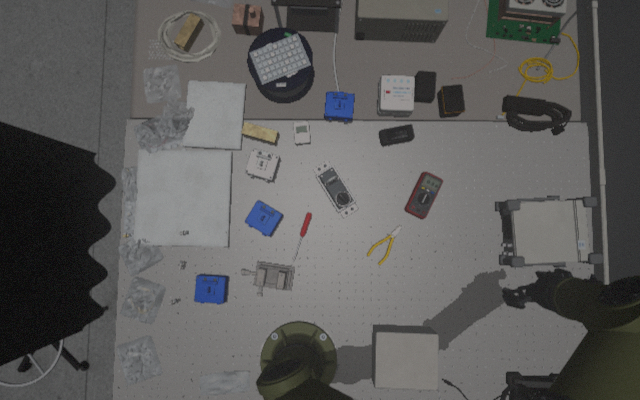

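View pics/scene0.png

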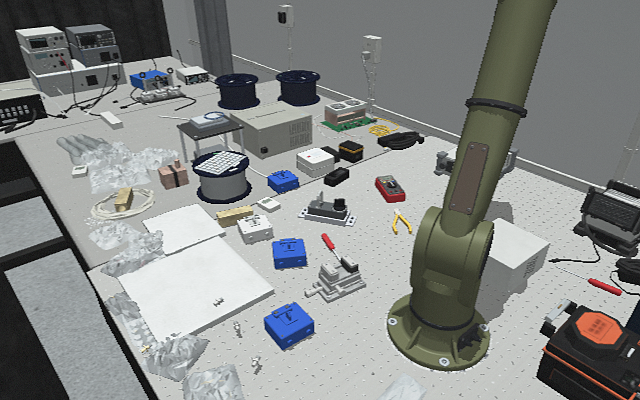

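Top view: the lock in its cradle is near (335,190), the white shutter box near (263,165), the timer near (302,132), the screwdriver near (305,232) and the meter near (424,195). I'll zoom in on the lock in both views.

```bash
python3 - <<'E'
from h import *
a=cv2.imread("pics/top0.png"); b=cv2.imread("pics/scene0.png")
c=cv2.resize(a[140:230,235:365],(780,540),interpolation=cv2.INTER_CUBIC)
d=cv2.resize(b[180:260,225:365],(770,440),interpolation=cv2.INTER_CUBIC)
cv2.imwrite("pics/c1.png",np.clip(c*1.5,0,255)); cv2.imwrite("pics/c2.png",d)
E
```

```text
[ WARN:0@0.469] global loadsave.cpp:1063 imwrite_ Unsupported depth image for selected encoder is fallbacked to CV_8U.
```

View pics/c1.png

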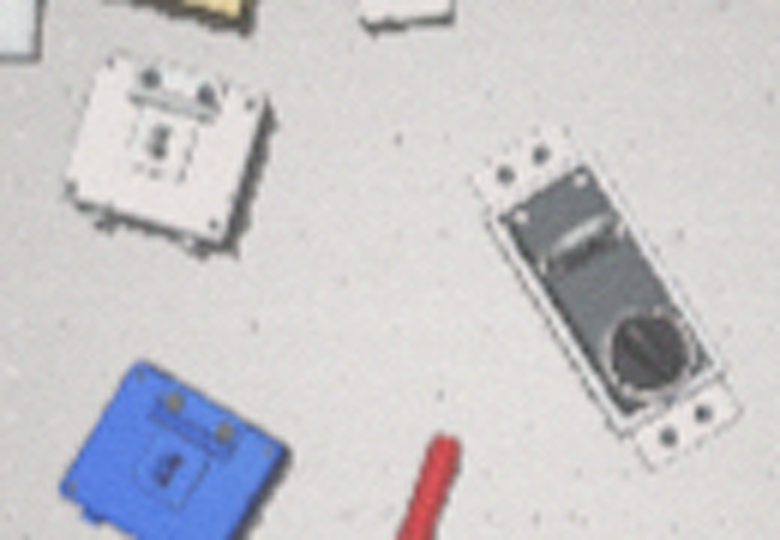

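View pics/c2.png

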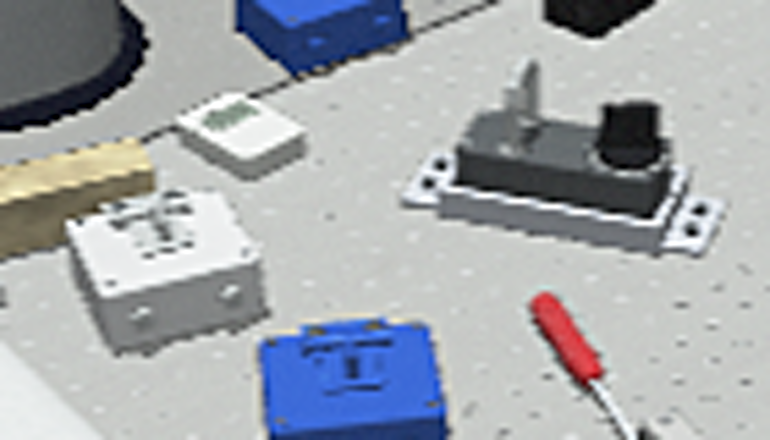

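The crops show the case running from the shackle (crop 585,238 → pixel 332.5,179.7) to the dial (650,350 → 343.3,198.3), with the bar roughly along the case. The staple is at (160,143) → (261.7,163.8).

```bash
python3 - <<'E'
from h import *
s=env.snapshot("top"); q=env.snapshot("scene")
def px(u,v,k=6.,o=(235,140)): return (u+.5)/k-.5+o[0],(v+.5)/k-.5+o[1]
D=onz(s,*px(650,350),.055); B=onz(s,*px(585,238),.0935); S=onz(s,*px(160,143),.063)
F1=[onz(s,*px(*p),.008) for p in((525,165),(685,425))]
print("dial",D,"bow",B,np.linalg.norm((B-D)[:2]),np.arctan2(*(B-D)[1::-1]),"staple",S)
print("flange holes",F1, np.arctan2(*(F1[0]-F1[1])[1::-1]), "mid",(F1[0]+F1[1])/2)
m=(D*25+B*40)/65;print("lock",m)
# scene check, crop c2 scale 5.5
for n,(u,v),z in(("dialtop",(630,108),.077),("bow",(528,70),.0935),("staple",(160,215),.063)):
    print(n,onz(q,*px(u,v,5.5,(225,180)),z))
st=env.get_state();Rt=R.from_rotvec(st["ee_rot"]).as_matrix();print(Rt)
E
```

```text
dial [ 0.49427188 -0.12907385  0.055     ] bow [ 0.5457229  -0.09546161  0.0935    ] 0.06145722834375832 0.5786818844612472 staple [0.59593013 0.11824554 0.063     ]
flange holes [array([ 0.5951314 , -0.06467457,  0.008     ]), array([ 0.45873567, -0.14961711,  0.008     ])] 0.5569908391479628 mid [ 0.52693353 -0.10714584  0.008     ]
lock [ 0.52593405 -0.10838939  0.07869231]
dialtop [ 0.49248915 -0.12806149  0.077     ]
bow [ 0.54106021 -0.09285182  0.0935    ]
staple [0.58894957 0.1259308  0.063     ]
[[ 8.97882811e-01  4.40234290e-01 -4.75772750e-04]
 [ 4.40234547e-01 -8.97882277e-01  9.79426648e-04]
 [ 3.98927491e-06 -1.08886195e-03 -9.99999407e-01]]
```

Call:
{"fn": "move_arm", "kwargs": {
  "offset": [
    [0.04, -0.03, 0],
    [0.08, -0.06, 0],
    [0.12, -0.09, 0],
    [0.16, -0.12, 0],
    [0.2, -0.15, 0],
    [0.24, -0.18, 0],
    [0.28, -0.21, 0],
    [0.32, -0.24, 0],
    [0.36, -0.275, 0],
    [0.4, -0.305, 0],
    [0.4, -0.305, 0],
    [0.4, -0.305, 0]
  ],
  "rotation": [
    [0, 0, 0],
    [0, 0, 0],
    [0, 0, 0],
    [0, 0, 0],
    [0, 0, 0],
    [0, 0, 0],
    [0, 0, -0.1],
    [0, 0, -0.1],
    [0, 0, -0.1],
    [0, 0, -0.1],
    [0, 0, -0.1],
    [0, 0, -0.1]
  ],
  "grip": [0.085, 0.085, 0.085, 0.085, 0.085, 0.085, 0.085, 0.085, 0.085, 0.085, 0.085, 0.085]
}}

```text
time_s: 1.4
tool_pos: [0.5004, -0.1097, 0.2499]
ee_rot: [-3.019, -0.868, 0.0]
wrist_force: [-0.3, -1.3, -0.4]
finger_gap: 0.996
grasp_force: 0.0
```

```bash
python3 - <<'E'
from h import *
st=env.get_state();print(st["tool_pos"],st["joint_positions"],st["time_s"])
s=env.snapshot("wrist"); cv2.imwrite("pics/w1.png",s["image"]); print({k:v for k,v in s.items() if k!="image"})
print(proj(s,[.4943,-.129,.055]),proj(s,[.5457,-.0955,.0935]))
E
```

```text
[ 0.50039795 -0.10967306  0.24987397] [ 0.4557367   0.34553213 -0.39841964  1.79102682  0.15302914  1.03556508
 -1.01105304] 1.4
{'fx': 351.37057318593077, 'fy': 351.37057318593077, 'cx': 322.09071236728835, 'cy': 204.6469713314549, 'position': array([ 0.55601503, -0.07435889,  0.37337121]), 'attitude': array([-0.23934967,  0.13407501, -1.00392596])}
(np.float64(336.98444510567447), np.float64(200.15520383801734)) (np.float64(338.45771592627216), np.float64(136.4821939019617))
```

View pics/w1.png

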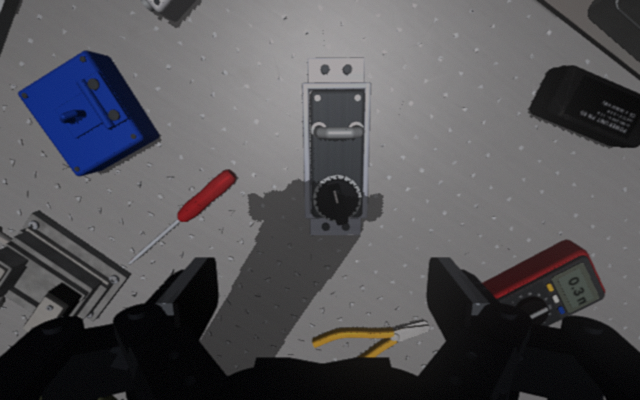

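Wrist view: the dial is at about (338,198), the bow at (340,132), and the case points up the image. Zooming in on these.

```bash
python3 - <<'E'
from h import *
a=cv2.imread("pics/w1.png")[90:240,290:390]
c=cv2.resize(a,(400,600),interpolation=cv2.INTER_CUBIC)
g=np.uint8(255*(c/255.)**.5); cv2.imwrite("pics/c3.png",np.hstack([c,g]))
E
```

```text
(no output)
```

View pics/c3.png

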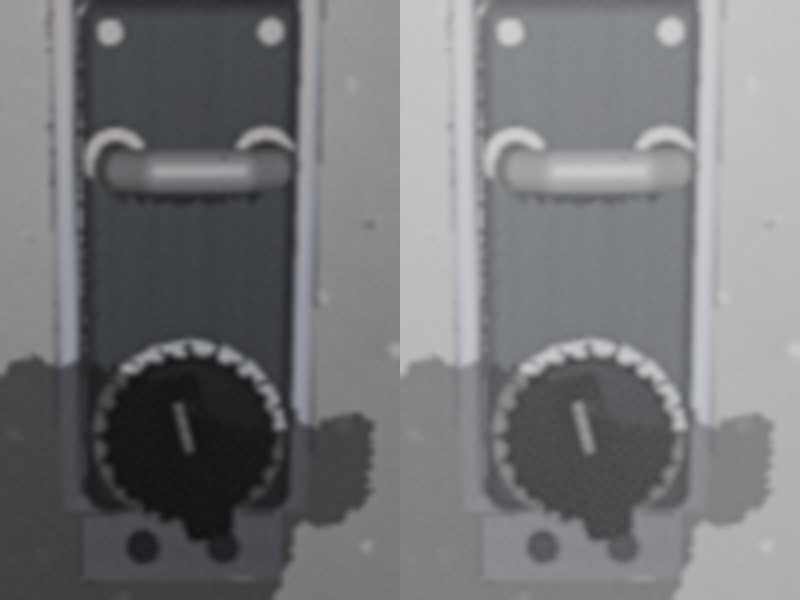

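```bash
python3 - <<'E'
from h import *
s=env.snapshot("wrist")
f=lambda u,v,z: onz(s,(u+.5)/4-.5+290,(v+.5)/4-.5+90,z)
yaw=lambda a,b: np.arctan2(*(b-a)[1::-1])
print("disc",f(190,432,.050),"bow",f(198,172,.091))
print("line",f(177,403,.077),f(190,452,.077),"yaw",yaw(f(190,452,.077),f(177,403,.077)))
print("bow yaw",yaw(f(117,172,.09),f(282,171,.09))+np.pi/2,"screw yaw",yaw(f(110,32,.045),f(271,32,.045))+np.pi/2, "mid",(f(110,32,.045)+f(271,32,.045))/2)
print("case L edge",yaw(f(80,480,.025),f(62,60,.025)), "holes", (f(143,546,.008)+f(223,546,.008))/2)
print("disc->bow yaw",yaw(f(190,432,.050),f(198,172,.091)),np.linalg.norm((f(190,432,.050)-f(198,172,.091))[:2]))
print("disc->screws",yaw(f(190,432,.050),(f(110,32,.045)+f(271,32,.045))/2))
E
```

```text
disc [ 0.49467666 -0.1306369   0.05      ] bow [ 0.54771387 -0.09665359  0.091     ]
line [ 0.50371219 -0.12024291  0.077     ] [ 0.49597747 -0.12851746  0.077     ] yaw 0.8191057647171632
bow yaw 0.5635634881664917 screw yaw 0.5575117012214192 mid [ 0.57140253 -0.0819682   0.045     ]
case L edge 0.5895035768821003 holes [ 0.45866836 -0.15338122  0.008     ]
disc->bow yaw 0.5698413457959974 0.06299056796322414
disc->screws 0.5652728526554879
```

Call:
{"fn": "move_arm", "kwargs": {
  "offset": [
    [-0.005, 0.004, 0],
    [-0.01, 0.008, 0],
    [-0.0165, 0.0142, 0],
    [-0.0165, 0.0142, 0],
    [-0.0165, 0.0142, 0],
    [-0.0165, 0.0142, 0],
    [-0.0165, 0.0142, 0],
    [-0.0165, 0.0142, 0],
    [-0.0165, 0.0142, 0],
    [-0.0165, 0.0142, 0],
    [-0.0165, 0.0142, 0],
    [-0.0165, 0.0142, 0]
  ],
  "rotation": [
    [0, 0, -0.145],
    [0, 0, -0.29],
    [0, 0, -0.435],
    [0, 0, -0.58],
    [0, 0, -0.725],
    [0, 0, -0.87],
    [0, 0, -1.015],
    [0, 0, -1.16],
    [0, 0, -1.305],
    [0, 0, -1.45],
    [0, 0, -1.6],
    [0, 0, -1.7]
  ],
  "grip": [0.05, 0.05, 0.05, 0.05, 0.05, 0.05, 0.05, 0.05, 0.05, 0.05, 0.05, 0.05]
}}

```text
time_s: 2.7
tool_pos: [0.4925, -0.1345, 0.2498]
ee_rot: [-1.344, -2.839, 0.002]
wrist_force: [0.4, 0.3, -0.7]
finger_gap: 0.587
grasp_force: 0.0
```

Call:
{"fn": "move_arm", "kwargs": {
  "offset": [
    [0, 0, 0],
    [0, 0, 0],
    [0, 0, 0],
    [0, 0, 0],
    [0, 0, 0.02],
    [0, 0, 0.04],
    [0, 0, 0.06],
    [0, 0, 0.08],
    [0, 0, 0.1],
    [0, 0, 0.12],
    [0, 0, 0.12],
    [0, 0, 0.12]
  ],
  "rotation": [
    [0, 0, -0.145],
    [0, 0, -0.29],
    [0, 0, -0.435],
    [0, 0, -0.58],
    [0, 0, -0.725],
    [0, 0, -0.87],
    [0, 0, -1.015],
    [0, 0, -1.16],
    [0, 0, -1.305],
    [0, 0, -1.45],
    [0, 0, -1.6],
    [0, 0, -1.7]
  ],
  "grip": [0.05, 0.05, 0.05, 0.05, 0.05, 0.05, 0.05, 0.05, 0.05, 0.05, 0.05, 0.05]
}}

```text
time_s: 3.9
tool_pos: [0.4922, -0.1345, 0.1288]
ee_rot: [1.246, -2.881, -0.001]
wrist_force: [-0.0, 0.2, 0.1]
finger_gap: 0.586
grasp_force: 0.0
```

```bash
python3 - <<'E'
from h import *
st=env.get_state();print(st["tool_pos"],st["joint_positions"],st["time_s"],st["finger_gap"])
M=R.from_rotvec(st["ee_rot"]).as_matrix();print(M, np.arctan2(M[1,0],M[0,0]))
print("dial delta tool",M.T@(np.array([.494,-.1305,.073])-st["tool_pos"]))
s=env.snapshot("wrist"); cv2.imwrite("pics/w2.png",s["image"])
print(proj(s,[.494,-.1305,.077]))
E
```

```text
[ 0.49219175 -0.1345048   0.12880509] [ 0.92147384  0.7116344  -1.15714013  1.95412339  0.77907194  1.01836165
  1.78331209] 3.9 0.5855616043723068
[[-6.84828832e-01 -7.28699858e-01 -2.44714584e-03]
 [-7.28701211e-01  6.84831616e-01 -4.50415403e-04]
 [ 2.00410048e-03  1.47478068e-03 -9.99996904e-01]] -2.325166992824248
dial delta tool [-0.00426848  0.00134264  0.05579869]
(np.float64(323.45215673187914), np.float64(245.0626361471023))
```

View pics/w2.png

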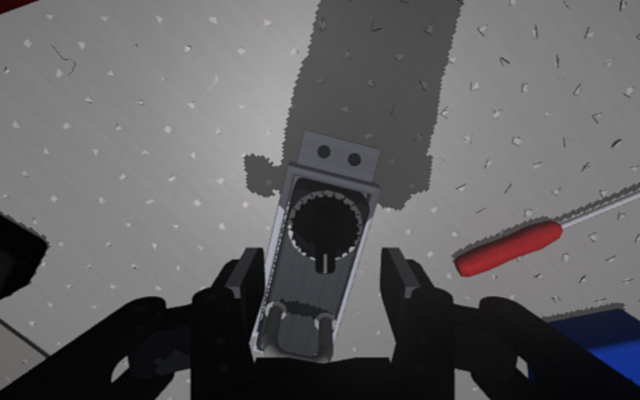

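The pointer is vertical at (325,262), so it lines up with the tool x axis, and the disc is centred at about (325,225). Now descending to grip.

Call:
{"fn": "move_arm", "kwargs": {
  "offset": [
    [-0.004, 0.0015, 0.015],
    [-0.004, 0.0015, 0.03],
    [-0.004, 0.0015, 0.043],
    [-0.004, 0.0015, 0.054],
    [-0.004, 0.0015, 0.054],
    [-0.004, 0.0015, 0.054],
    [-0.004, 0.0015, 0.054],
    [-0.004, 0.0015, 0.054],
    [-0.004, 0.0015, 0.054],
    [-0.004, 0.0015, 0.054],
    [-0.004, 0.0015, 0.054],
    [-0.004, 0.0015, 0.054]
  ],
  "rotation": [
    [0, 0, 0],
    [0, 0, 0],
    [0, 0, 0],
    [0, 0, 0],
    [0, 0, 0],
    [0, 0, 0],
    [0, 0, 0],
    [0, 0, 0],
    [0, 0, 0],
    [0, 0, 0],
    [0, 0, 0],
    [0, 0, 0]
  ],
  "grip": [0.05, 0.05, 0.05, 0.05, 0.05, 0.005, 0.005, 0.005, 0.005, 0.005, 0.005, 0.005],
  "force": 25
}}

```text
time_s: 5.15
tool_pos: [0.4957, -0.1282, 0.0765]
ee_rot: [-1.243, 2.884, -0.001]
wrist_force: [0.6, -2.0, 5.3]
finger_gap: 0.124
grasp_force: 28.3
```

```bash
python3 - <<'E'
from h import *
st=env.get_state();print({k:np.round(v,4) for k,v in st.items() if k!="tau"})
E
```

```text
{'time_s': np.float64(5.15), 'joint_positions': array([ 0.8598,  0.7739, -1.0812,  2.0047,  0.8806,  0.9279,  1.687 ]), 'qvel': array([-0.0007, -0.0007, -0.0006, -0.0003, -0.0005,  0.0008,  0.0001]), 'tool_pos': array([ 0.4957, -0.1282,  0.0765]), 'ee_rot': array([-1.2431e+00,  2.8840e+00, -1.3000e-03]), 'wrist_force': array([ 0.6093, -2.0096,  5.2607]), 'ft_torque': array([-0.1868, -0.015 , -0.0432]), 'grasp_force': np.float64(28.2897), 'finger_gap': np.float64(0.1237)}
```

Call:
{"fn": "move_arm", "kwargs": {
  "offset": [
    [0.002, 0, 0],
    [0.002, 0, 0],
    [0.002, 0, 0],
    [0.002, 0, 0]
  ],
  "rotation": [
    [0, 0, 0.08],
    [0, 0, 0.16],
    [0, 0, 0.24],
    [0, 0, 0.3]
  ],
  "grip": [0.005, 0.005, 0.005, 0.005]
}}

```text
time_s: 5.55
tool_pos: [0.4953, -0.129, 0.0766]
ee_rot: [-0.794, 3.036, 0.0]
wrist_force: [4.2, 1.2, 1.3]
finger_gap: 0.119
grasp_force: 27.7
```

```bash
cat > s.py <<'E'
from h import *
st=env.get_state();M=R.from_rotvec(st["ee_rot"]).as_matrix()
print(round(st["time_s"],2),"pos",st["tool_pos"].round(4),"yaw",round(np.arctan2(M[1,0],M[0,0]),3),"F",st["wrist_force"].round(1),"T",st["ft_torque"].round(3),"gap",round(st["finger_gap"],3),"gf",round(st["grasp_force"],1),"q7",st["joint_positions"].round(2))
E
python3 s.py
```

```text
5.55 pos [ 0.4953 -0.129   0.0766] yaw -2.63 F [4.2 1.2 1.3] T [ 0.097 -0.785  0.082] gap 0.119 gf 27.7 q7 [ 0.83  0.74 -1.01  2.01  0.83  0.88  1.44]
```

Call:
{"fn": "move_arm", "kwargs": {
  "offset": [
    [0, 0, 0],
    [0, 0, 0],
    [0, 0, 0],
    [0, 0, 0]
  ],
  "rotation": [
    [0, 0, 0.1],
    [0, 0, 0.2],
    [0, 0, 0.3],
    [0, 0, 0.4]
  ],
  "grip": [0.005, 0.005, 0.005, 0.005]
}}

```text
time_s: 5.95
tool_pos: [0.4952, -0.1296, 0.0766]
ee_rot: [-0.173, 3.134, -0.0]
wrist_force: [2.3, -0.6, 2.1]
finger_gap: 0.121
grasp_force: 27.9
```

```bash
python3 s.py
```

```text
5.95 pos [ 0.4952 -0.1296  0.0766] yaw -3.032 F [ 2.3 -0.6  2.1] T [-0.19  -0.482  0.014] gap 0.121 gf 27.9 q7 [ 0.78  0.7  -0.9   2.01  0.76  0.82  1.11]
```

Call:
{"fn": "move_arm", "kwargs": {
  "offset": [
    [0, 0, 0],
    [0, 0, 0],
    [0, 0, 0]
  ],
  "rotation": [
    [0, 0, 0.08],
    [0, 0, 0.16],
    [0, 0, 0.24]
  ],
  "grip": [0.005, 0.005, 0.005]
}}

```text
time_s: 6.25
tool_pos: [0.495, -0.1301, 0.0766]
ee_rot: [0.203, 3.133, -0.001]
wrist_force: [1.7, -2.4, 2.7]
finger_gap: 0.119
grasp_force: 27.9
```

```bash
python3 s.py
```

```text
6.25 pos [ 0.495  -0.1301  0.0766] yaw 3.012 F [ 1.7 -2.4  2.7] T [-0.395 -0.328  0.067] gap 0.119 gf 27.9 q7 [ 0.75  0.67 -0.84  2.01  0.72  0.78  0.92]
```

Call:
{"fn": "move_arm", "kwargs": {
  "offset": [
    [0, 0, 0],
    [0, 0, 0],
    [0, 0, 0]
  ],
  "rotation": [
    [0, 0, 0.08],
    [0, 0, 0.16],
    [0, 0, 0.24]
  ],
  "grip": [0.005, 0.005, 0.005]
}}

```text
time_s: 6.55
tool_pos: [0.4948, -0.1306, 0.0766]
ee_rot: [0.577, 3.086, -0.002]
wrist_force: [2.2, -2.8, 3.9]
finger_gap: 0.122
grasp_force: 28.1
```

```bash
python3 s.py
```

```text
6.55 pos [ 0.4948 -0.1306  0.0766] yaw 2.772 F [ 2.2 -2.8  3.9] T [-0.818 -0.404  0.063] gap 0.122 gf 28.1 q7 [ 0.71  0.65 -0.77  2.01  0.67  0.75  0.72]
```

Call:
{"fn": "move_arm", "kwargs": {
  "offset": [
    [0, 0, 0],
    [0, 0, 0],
    [0, 0, 0]
  ],
  "rotation": [
    [0, 0, 0.08],
    [0, 0, 0.16],
    [0, 0, 0.24]
  ],
  "grip": [0.005, 0.005, 0.005]
}}

```text
time_s: 6.85
tool_pos: [0.4944, -0.131, 0.0765]
ee_rot: [0.943, 2.995, -0.002]
wrist_force: [0.7, -5.0, 4.9]
finger_gap: 0.124
grasp_force: 28.2
```

```bash
python3 s.py
```

```text
6.85 pos [ 0.4944 -0.131   0.0765] yaw 2.531 F [ 0.7 -5.   4.9] T [-1.03  -0.155  0.022] gap 0.124 gf 28.2 q7 [ 0.67  0.63 -0.71  2.01  0.62  0.72  0.54]
```

Turned 1.42 rad so far with no block yet.

Call:
{"fn": "move_arm", "kwargs": {
  "offset": [
    [0, 0, 0],
    [0, 0, 0],
    [0, 0, 0]
  ],
  "rotation": [
    [0, 0, 0.08],
    [0, 0, 0.16],
    [0, 0, 0.24]
  ],
  "grip": [0.005, 0.005, 0.005]
}}

```text
time_s: 7.15
tool_pos: [0.4939, -0.1313, 0.0766]
ee_rot: [1.293, 2.861, -0.004]
wrist_force: [-0.6, -6.0, 8.4]
finger_gap: 0.121
grasp_force: 34.6
```

```bash
python3 s.py
```

```text
7.15 pos [ 0.4939 -0.1313  0.0766] yaw 2.292 F [-0.6 -6.   8.4] T [-1.174  0.253  0.701] gap 0.121 gf 34.6 q7 [ 0.63  0.61 -0.64  2.01  0.57  0.7   0.35]
```

Call:
{"fn": "move_arm", "kwargs": {
  "offset": [
    [0, 0, 0],
    [0, 0, 0],
    [0, 0, 0]
  ],
  "rotation": [
    [0, 0, 0.08],
    [0, 0, 0.16],
    [0, 0, 0.2]
  ],
  "grip": [0.005, 0.005, 0.005]
}}

```text
time_s: 7.45
tool_pos: [0.4936, -0.1317, 0.0767]
ee_rot: [1.569, 2.719, -0.005]
wrist_force: [-1.1, -8.3, 10.5]
finger_gap: 0.119
grasp_force: 61.4
```

```bash
python3 s.py
```

```text
7.45 pos [ 0.4936 -0.1317  0.0767] yaw 2.095 F [-1.1 -8.3 10.5] T [-1.386  0.715  1.567] gap 0.119 gf 61.4 q7 [ 0.59  0.6  -0.58  2.01  0.52  0.68  0.2 ]
```

The torque rose hard from 0.06 to 1.57 N m, so the dial is blocked. I'll relieve the torque, release, then check the shackle.

Call:
{"fn": "move_arm", "kwargs": {
  "offset": [
    [0, 0, 0],
    [0, 0, 0],
    [0, 0, 0],
    [0, 0, 0],
    [0, 0, 0],
    [0, 0, 0],
    [0, 0, -0.03],
    [0, 0, -0.06],
    [0, 0, -0.1],
    [0, 0, -0.12],
    [0, 0, -0.12],
    [0, 0, -0.12]
  ],
  "rotation": [
    [0, 0, -0.08],
    [0, 0, -0.17],
    [0, 0, -0.17],
    [0, 0, -0.17],
    [0, 0, -0.17],
    [0, 0, -0.17],
    [0, 0, -0.17],
    [0, 0, -0.17],
    [0, 0, -0.17],
    [0, 0, -0.17],
    [0, 0, -0.17],
    [0, 0, -0.17]
  ],
  "grip": [0.005, 0.005, 0.05, 0.05, 0.05, 0.05, 0.05, 0.05, 0.05, 0.05, 0.05, 0.05]
}}

```text
time_s: 8.65
tool_pos: [0.4935, -0.1296, 0.1958]
ee_rot: [1.333, 2.845, -0.0]
wrist_force: [-0.5, -0.2, -0.5]
finger_gap: 0.585
grasp_force: 0.0
```

```bash
python3 s.py; python3 - <<'E'
from h import *
a=cv2.imread("pics/scene0.png"); q=env.snapshot("scene"); b=q["image"]; cv2.imwrite("pics/scene1.png",b)
w=env.snapshot("wrist"); cv2.imwrite("pics/w3.png",w["image"])
f=lambda i: cv2.resize(i[180:235,295:365],(420,330),interpolation=cv2.INTER_CUBIC)
top=np.hstack([f(a)[:,:380],f(b)[:,:380]])
W=cv2.resize(w["image"],(416,260)); z=np.zeros((260,760,3),np.uint8); z[:,:416]=W
cv2.imwrite("pics/m1.png",np.vstack([top,z]))
E
```

```text
8.65 pos [ 0.4935 -0.1296  0.1958] yaw 2.265 F [-0.5 -0.2 -0.5] T [-0.034  0.055  0.034] gap 0.585 gf 0.0 q7 [ 0.73  0.46 -0.76  1.87  0.39  0.96  0.49]
```

View pics/m1.png

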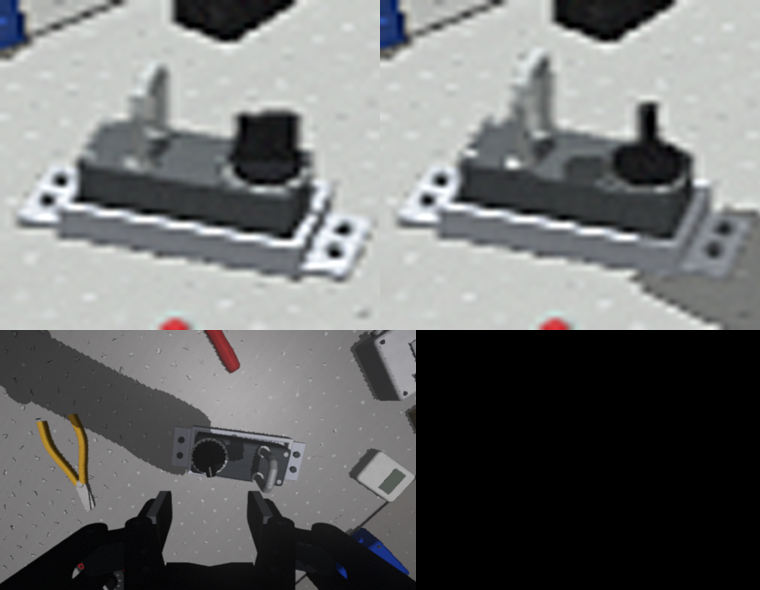

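The bow tip rose about 3 px (roughly 7 mm) from crop row 65 to 48, while the case stayed put and the dial turned a good 1.5 rad, so the lock is unlocked. Moving over the bow.

Call:
{"fn": "move_arm", "kwargs": {
  "offset": [
    [-0.003, 0.02, 0],
    [-0.006, 0.04, 0],
    [-0.0095, 0.064, 0],
    [-0.0095, 0.064, 0.02],
    [-0.0095, 0.064, 0.04],
    [-0.0095, 0.064, 0.05],
    [-0.0095, 0.064, 0.05],
    [-0.0095, 0.064, 0.05]
  ],
  "rotation": [
    [0, 0, 0.07],
    [0, 0, 0.13],
    [0, 0, 0.13],
    [0, 0, 0.13],
    [0, 0, 0.13],
    [0, 0, 0.13],
    [0, 0, 0.13],
    [0, 0, 0.13]
  ],
  "grip": [0.04, 0.04, 0.04, 0.04, 0.04, 0.04, 0.04, 0.04]
}}

```text
time_s: 9.55
tool_pos: [0.549, -0.0958, 0.1459]
ee_rot: [-1.514, -2.752, -0.0]
wrist_force: [0.5, -0.1, 0.2]
finger_gap: 0.47
grasp_force: 0.0
```

```bash
python3 s.py; python3 - <<'E'
from h import *
st=env.get_state();M=R.from_rotvec(st["ee_rot"]).as_matrix()
print("delta tool",M.T@(np.array([.549,-.0957,.096])-st["tool_pos"]))
w=env.snapshot("wrist"); cv2.imwrite("pics/w4.png",w["image"]); print(proj(w,[.549,-.0957,.096]))
E
```

```text
9.55 pos [ 0.549  -0.0958  0.1459] yaw 2.136 F [ 0.5 -0.1  0.2] T [-0.033  0.014 -0.048] gap 0.47 gf 0.0 q7 [ 0.56  0.57 -0.67  1.82  0.44  0.9   0.25]
delta tool [2.06223715e-05 9.04313354e-05 4.99326075e-02]
(np.float64(321.6465715458963), np.float64(240.6496902414566))
```

View pics/w4.png

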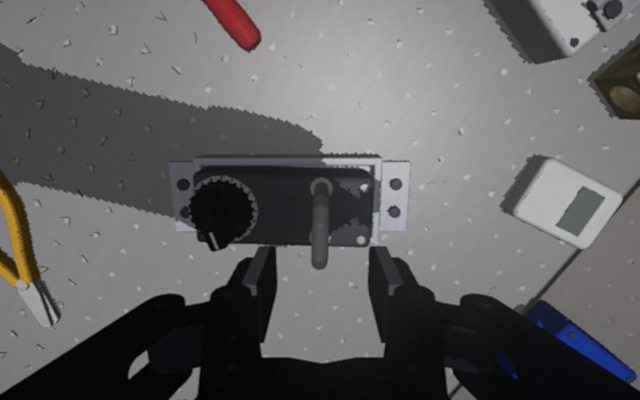

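The bow is at u≈320, between the fingers and on the predicted column. Descending to pinch it.

Call:
{"fn": "move_arm", "kwargs": {
  "offset": [
    [0, 0, 0.02],
    [0, 0, 0.035],
    [0, 0, 0.047],
    [0, 0, 0.051],
    [0, 0, 0.051],
    [0, 0, 0.051],
    [0, 0, 0.051],
    [0, 0, 0.051],
    [0, 0, 0.051],
    [0, 0, 0.051],
    [0, 0, 0.051],
    [0, 0, 0.051]
  ],
  "rotation": [
    [0, 0, 0],
    [0, 0, 0],
    [0, 0, 0],
    [0, 0, 0],
    [0, 0, 0],
    [0, 0, 0],
    [0, 0, 0],
    [0, 0, 0],
    [0, 0, 0],
    [0, 0, 0],
    [0, 0, 0],
    [0, 0, 0]
  ],
  "grip": [0.04, 0.04, 0.04, 0.04, 0.04, 0.002, 0.002, 0.002, 0.002, 0.002, 0.002, 0.002],
  "force": 80
}}

```text
time_s: 10.8
tool_pos: [0.5489, -0.0963, 0.095]
ee_rot: [1.515, 2.752, -0.001]
wrist_force: [-1.3, -2.8, 1.6]
finger_gap: 0.077
grasp_force: 78.0
```

```bash
python3 s.py
```

```text
10.8 pos [ 0.5489 -0.0963  0.095 ] yaw 2.135 F [-1.3 -2.8  1.6] T [-0.771  0.222  0.036] gap 0.077 gf 78.0 q7 [ 0.53  0.64 -0.63  1.87  0.51  0.8   0.19]
```

Call:
{"fn": "move_arm", "kwargs": {
  "offset": [
    [0, 0, -0.004],
    [0, 0, -0.008],
    [0, 0, -0.012],
    [0, 0, -0.016],
    [0, 0, -0.019],
    [0, 0, -0.022],
    [0, 0, -0.025],
    [0, 0, -0.028],
    [0, 0, -0.032],
    [0, 0, -0.036],
    [0, 0, -0.04],
    [0, 0, -0.04]
  ],
  "rotation": [
    [0, 0, 0],
    [0, 0, 0],
    [0, 0, 0],
    [0, 0, 0],
    [0, 0, 0],
    [0, 0, 0],
    [0, 0, 0],
    [0, 0, 0],
    [0, 0, 0],
    [0, 0, 0],
    [0, 0, 0],
    [0, 0, 0]
  ],
  "grip": [0.002, 0.002, 0.002, 0.002, 0.002, 0.002, 0.002, 0.002, 0.002, 0.002, 0.002, 0.002]
}}

```text
time_s: 12.0
tool_pos: [0.5494, -0.0958, 0.1357]
ee_rot: [1.514, 2.752, 0.001]
wrist_force: [0.1, -0.1, -8.4]
finger_gap: 0.076
grasp_force: 78.4
```

```bash
python3 s.py
```

```text
12.0 pos [ 0.5494 -0.0958  0.1357] yaw 2.136 F [ 0.1 -0.1 -8.4] T [-0.013 -0.074  0.002] gap 0.076 gf 78.4 q7 [ 0.55  0.59 -0.66  1.83  0.46  0.88  0.24]
```

The lock hangs free at 8.4 N. Raising it, then moving across.

Call:
{"fn": "move_arm", "kwargs": {
  "offset": [
    [0, 0, -0.008],
    [0, 0, -0.018],
    [0, 0, -0.028],
    [0, 0, -0.038],
    [0, 0, -0.048],
    [0, 0, -0.058],
    [0, 0, -0.068],
    [0, 0, -0.078],
    [0.002, 0.002, -0.084],
    [0.007, 0.007, -0.087],
    [0.013, 0.013, -0.087],
    [0.02, 0.02, -0.087]
  ],
  "rotation": [
    [0, 0, 0],
    [0, 0, 0],
    [0, 0, 0],
    [0, 0, 0],
    [0, 0, 0],
    [0, 0, 0],
    [0, 0, 0],
    [0, 0, 0],
    [0, 0, 0],
    [0, 0, 0],
    [0, 0, 0],
    [0, 0, 0]
  ],
  "grip": [0.002, 0.002, 0.002, 0.002, 0.002, 0.002, 0.002, 0.002, 0.002, 0.002, 0.002, 0.002]
}}

```text
time_s: 13.2
tool_pos: [0.5551, -0.0673, 0.2217]
ee_rot: [-1.514, -2.752, -0.0]
wrist_force: [-0.2, 0.0, -8.5]
finger_gap: 0.076
grasp_force: 78.4
```

Call:
{"fn": "move_arm", "kwargs": {
  "offset": [
    [0.01, 0.01, 0],
    [0.021, 0.02, 0],
    [0.033, 0.032, 0],
    [0.045, 0.044, 0],
    [0.057, 0.056, 0],
    [0.069, 0.067, 0],
    [0.081, 0.079, 0],
    [0.093, 0.09, 0],
    [0.105, 0.101, 0],
    [0.117, 0.113, 0],
    [0.126, 0.122, 0],
    [0.132, 0.128, 0]
  ],
  "rotation": [
    [0, 0, 0],
    [0, 0, 0],
    [0, 0, 0],
    [0, 0, 0],
    [0, 0, 0],
    [0, 0, 0],
    [0, 0, 0],
    [0, 0, 0],
    [0, 0, 0],
    [0, 0, 0],
    [0, 0, 0],
    [0, 0, 0]
  ],
  "grip": [0.002, 0.002, 0.002, 0.002, 0.002, 0.002, 0.002, 0.002, 0.002, 0.002, 0.002, 0.002]
}}

```text
time_s: 14.4
tool_pos: [0.5925, 0.1141, 0.2219]
ee_rot: [-1.511, -2.754, -0.001]
wrist_force: [-0.6, -0.2, -8.6]
finger_gap: 0.078
grasp_force: 78.3
```

Call:
{"fn": "move_arm", "kwargs": {
  "offset": [
    [0.003, 0.003, 0],
    [0.005, 0.005, 0],
    [0.005, 0.005, 0],
    [0.005, 0.005, 0],
    [0.005, 0.005, 0],
    [0.005, 0.005, 0],
    [0.005, 0.005, 0],
    [0.005, 0.005, 0],
    [0.005, 0.005, 0],
    [0.005, 0.005, 0]
  ],
  "rotation": [
    [0, 0, 0],
    [0, 0, 0],
    [0, 0, 0],
    [0, 0, 0],
    [0, 0, 0],
    [0, 0, 0],
    [0, 0, 0],
    [0, 0, 0],
    [0, 0, 0],
    [0, 0, 0]
  ],
  "grip": [0.002, 0.002, 0.002, 0.002, 0.002, 0.002, 0.002, 0.002, 0.002, 0.002]
}}

```text
time_s: 15.4
tool_pos: [0.5942, 0.1187, 0.222]
ee_rot: [1.514, 2.753, 0.0]
wrist_force: [0.1, 0.2, -8.2]
finger_gap: 0.078
grasp_force: 78.3
```

```bash
python3 s.py; python3 - <<'E'
from h import *
q=env.snapshot("scene"); cv2.imwrite("pics/s2.png",cv2.resize(q["image"][110:290,190:400],(700,600),interpolation=cv2.INTER_CUBIC))
E
```

```text
15.4 pos [0.5942 0.1187 0.222 ] yaw 2.136 F [ 0.1  0.2 -8.2] T [ 0.019 -0.034  0.017] gap 0.078 gf 78.3 q7 [ 0.19  0.57 -0.7   1.59  0.39  1.13 -0.04]
```

View pics/s2.png

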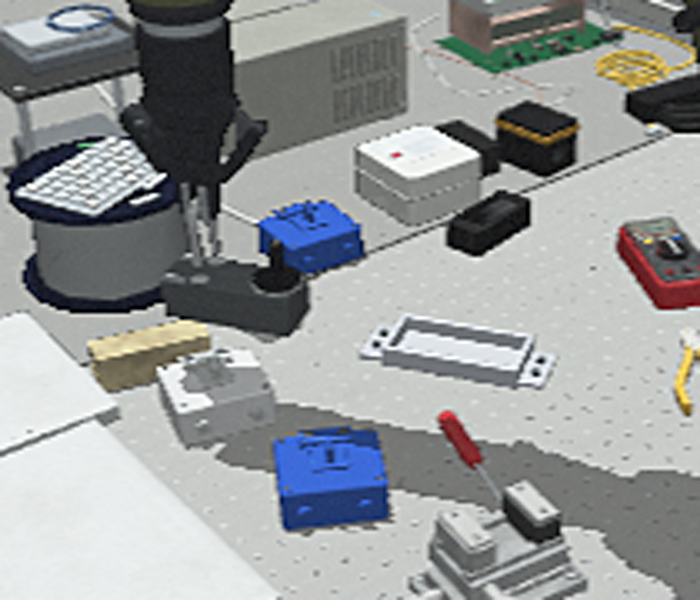

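The lock hangs level above the white box with its shackle drawn (bow column ≈205, staple ≈212 in the crop). The arm is still and the bystanders in view haven't moved. Handing in.

```bash
python3 -c "
from h import env
print(env.sign_off())"
```

```text
the job is handed in; nothing more can be done
None
```

The job is handed in at about 15 s of robot time: the dial blocked in its notch after about 1.5 rad clockwise, and the lock now hangs still by its open shackle about 5 cm above the white box's staple; the sign-off returned no verdict.

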